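# Open the ratchet clamp of the field water meter

## Task

Free the water-test meter from its ratchet clamp: with the fingertips press down the steel release plate on the black sliding jaw and, keeping it pressed, push the jaw back along its bar, away from the meter, until it is fully home against the end stop. Then let the plate spring up and come clear. The meter stays lying in the clamp, and nothing is picked up or knocked about.

Things in the scene. Friction and masses are not known exactly. Their poses are not given: they have to be found in the camera images.
- clamp: Clamp screwed to the table; place and yaw vary. Aluminium base 315 x 120 x 8 mm; origin at the centre of its underside, on the table. x runs along the steel bar FROM the meter TO the end stop (the way the jaw opens), y across, z up. At -x: fixed jaw and a deck 46 mm high under the meter; at +x: end stop 64 mm wide, 70 high.
- jaw (a joint): Black moving jaw's slide along the bar, m: 0 closed, 0.130 fully back at the end stop, growing along clamp +x; starts 0.004 to 0.046. Friction about 2 N. A rack of 8 mm pitch bars it from going back (up to 8 mm play) unless the release is held down. Seen along +x the jaw is: face 10 mm thick, 90 wide, top 84 mm above the table; a 48 mm gap with the release plate, open at sides and top; push wall.
- release (a joint): Release plate's travel straight down, m: 0 up, 0.014 bottomed. Spring returned, about 3 N at first, 5.5 N at the bottom. The jaw is free above about 0.005: press to about 0.010 and stay there while pushing. Let go, it springs up and the ratchet bites again (it may rest at up to 0.004, on a tooth). A finger on the pressed plate drags the jaw either way: lift straight up at the end.
- release_top (a point): Centre of the top of the release plate: ribbed steel plate 44 mm long (along the bar), 52 wide, in the jaw's gap; top 78 mm above the table when up, 64 when bottomed. Moves with plate and jaw; axes as the clamp. The jaw's face is 24 mm away on the -x side and rises 6 mm above the plate; the push wall is 24 mm away on the +x side and rises 34 mm above it.
- push_wall (a point): Middle of the top edge of the push wall's inner side (towards plate and meter): black upright on the moving jaw, 64 mm wide, 10 thick, top 112 mm above the table. A finger standing on the plate pushes against this side in the clamp's +x direction. Axes as the clamp.
- meter: Portable black water-test meter, loose, 450 g, 80 x 190 mm, 42 high (48 at its round sample well), lying on the clamp's deck with its long side across the bar, its underside 46 mm and its top 88 to 94 mm above the table. Origin at the centre of its underside, y along its length, z up. To be left lying.
- sample_bottle: White bottle, 56 mm across, 115 high, upright beside the clamp. Origin at the centre of its underside. Leave alone.
- vial: Small glass vial with black cap, 25 mm across, 60 high, upright beside the clamp. Origin at the centre of its underside. Leave alone.
- screwdriver: Screwdriver with blue handle, 190 mm long, lying on the table to the right. Origin under its middle. Leave alone.
- pipette: White pipette with a blue band, 250 mm long, 31 thick, lying on the table to the left. Origin under its middle. Leave alone.
- reagent_jar: White jar, 64 mm across, 75 high, upright on the table to the left. Origin at the centre of its underside. Leave alone.
Mind the look-alikes: they are no part of the job. Leave any red or yellow look-alike of the meter alone.

How it is judged (in metres and radians):
On the way, in this order (a step that is already met when the one before it is completed fails the run):
1. the release plate is pressed down while the jaw is still where it started (within 20 mm) (value of joint release above 0.0055 m and distance of push_wall from where it was at the start of the episode below 0.02 m), for 0.05 s.
2. the jaw is pushed back against the end stop (value of joint jaw above 0.124 m), for 0.05 s.
At the end, for the whole second after the job is handed in: The jaw stands within 6 mm of the end stop (joint at least 0.124 of 0.130) and is at rest, the release plate is up (under 5.5 mm), the meter lies flat within 20 mm of where it was, and the bottle, vial, screwdriver, pipette and jar are within 20 mm of where they were (value of joint jaw above 0.124 m and velocity of joint jaw below 0.01 m/s and value of joint release below 0.0055 m and distance of each of meter, sample_bottle, vial, screwdriver, pipette, reagent_jar from where it was at the start of the episode below 0.02 m and angle between meter's own z axis and vertical below 0.1 rad and linear speed of meter below 0.02 m/s); the robot touches nothing.
It fails at once if the meter is lifted, carried, shoved more than 20 mm or tipped (distance of meter from where it was at the start of the episode above 0.02 m or angle between meter's own z axis and vertical above 0.2 rad).
It fails at once if a bystander (bottle, vial, screwdriver, pipette, jar) is picked up or moved more than 20 mm (distance of any of sample_bottle, vial, screwdriver, pipette, reagent_jar from where it was at the start of the episode above 0.02 m).
It also fails if it takes over 35 s, if anything falls off the work surface, if the arm or the gripper's body presses on something with over 40 N, if the wrist force passes 120 N, or if a joint passes its speed limit or range.

## Robot

A 6-joint arm with a two-finger parallel gripper is mounted at the origin on the work surface. World frame = base frame: x ahead of the robot, y to its left, z up, the work surface at z = 0. Lengths are in m, angles in degrees, forces in N, time in s.
With the tool pointing down it reaches from about 0.35 to 0.875 m from the base axis. Payload 4.2 kg.
Tool frame: the origin (TCP) lies midway between the tips of the shut fingers; the grasp point (between the pads) lies 19 mm behind it; z points along the fingers, y is the line along which they close (so a half turn about z gives the same grasp; the last joint's range is limited). The gripper opens to 87 mm and grips with 3 to 60 N. Pads are 19 mm wide; open, the fingers measure 117 mm over their backs; the gripper's body (75 mm by 190 mm) begins 51 mm behind the grasp point.
Start: joints at [-58.579, 22.042, 0.453, 0, -68.411, -14.817], TCP at [0.179, -0.599, 0.223] pointing down, gripper open.
Joint ranges: [-179.83, 179.83], [-69.29, 118.12], [-61.27, 80.66], [-181.25, 117.63], [-171.15, -9.14], [-177.46, 177.46]. Speed limits (degrees/s): [159.86, 159.86, 180, 180, 180, 180].

## Interface

Orientations are given as a 3x3 rotation matrix whose columns are the frame's x, y, z axes.
In Python, from station import r, cams gives the robot as it stands.
- The arm moves only by the tool play_rows, never from a script. Its argument "commands" is text: rows parted by semicolons, each of 6 numbers parted by spaces: the shift along the world's x, y, z normalised to -1 to 1, where 1 is 30 mm, then the turn, a rotation vector about the world's x, y, z normalised to -1 to 1, where 1 is 0.15 rad. A call has 1 to 20 rows; each row shifts and turns the commanded pose from where the row before left it; what a row does not reach is not made up. A row lasts 1/10 s, in which the tool goes at most 50 mm and 8.59 degrees, less where a joint would pass 70% of its speed; a pose out of reach is approached as far as the arm can. A call with a number of a shift or a turn outside -1 to 1 is refused whole. A call with a gripper value outside its range is refused whole. "grip" is the finger opening in mm, from 0 to 87, set as the call begins (left out, the last holds). The fingers move at their own pace and stop on an object; the grip force is fixed at half the most. Time passes only in rows, so rows that do not move let the fingers close. It gives the time, the measured TCP pose, the force, the opening and the grip force at its end, in the units of the state.
- r.sense(): the state, without advancing time (a new reading comes with each control period).
- cams.capture(name): name is "scene" or "top" or "wrist"; returns (picture, depth): 420x560x3 uint8, blue, green, red; 420x560 float32, m along the optical axis (not along the pixel's ray), 0 where there is no reading.
- cams.camera_info(name): a dict with "mtx" (3x3 intrinsics, pixels), "k1" (the pictures are not rectified: a ray, as slopes to the right and down, at radius r is drawn at 1 + k1 r^2 times it, then the intrinsics apply), "R" (3x3) and "t" (3): a world point X has camera coordinates R X + t. Camera axes: x right, y down, z forward; pixel columns grow to the right and rows downward; lengths in m; the calibration is good to about 2 mm. A picture is of the moment at which its call begins: read the wrist's pose just before it. camera_info takes no time and is no camera call; for the wrist camera it gives the pose at the moment of the call.
- r.finish_job(): hands the job in; it is judged then, once.
The state is a dict: "time_s": time; "joints": joint angles; "joint_velocities": joint speeds; "effort": joint torques, N m; "tcp_pos": TCP position; "ee_rot": TCP orientation; "wrist_force": force on the tool from outside, world axes, zero at the start; "moment": the same for the moment, N m; "gripper_width": opening from 0.0 (shut) to 1.0 (fully open); "gripper_force": force on a finger pad.
Only numpy, scipy, OpenCV 4.12 (cv2) and the standard library are available. Lean on these libraries where they do the work, as an engineer would, in place of code of your own. Each camera call takes 0.05 s, during which the arm holds its last target. There are 200 camera calls.

## Working session

There is one attempt and no reset: what is moved stays moved. The work goes in short steps, Python scripts to look and compute and a tool call to move; the robot and the scene stay as the last step left them, time stands still between calls to the robot, and variables do not carry over. Pictures are saved under pics/ and viewed, at most 10 in all, crops included, and the job is handed in when it is done.

Besides the shell and the picture viewer there is one more tool, called after "Call:" as name(argument=value, ...) on one line, values as JSON. play_rows: Moves the arm, as the interface text tells. Scaled input: -1 to 1 covers 30 mm each way for a shift and 0.15 rad each way for a turn. Its arguments: {"type":"object","properties":{"commands":{"type":"string"},"grip":{"type":"number"}},"required":["commands"]}

```bash
mkdir -p pics; cat > h.py <<'E'
import numpy as np, cv2
from station import r, cams
def grab(n):
    i=cams.camera_info(n); p,d=cams.capture(n); return p,d,i
def rays(i,uv):
    K=np.array(i["mtx"]);uv=np.atleast_2d(np.float64(uv))
    x=cv2.undistortPoints(uv.reshape(-1,1,2),K,np.array([i["k1"],0,0,0.])).reshape(-1,2)
    return np.c_[x,np.ones(len(x))]
def at_depth(i,uv,d):
    return (rays(i,uv)*np.reshape(d,(-1,1))-np.array(i["t"]))@np.array(i["R"])
def on_plane(i,uv,z):
    R=np.array(i["R"]);c=-R.T@np.array(i["t"]);v=rays(i,uv)@R
    return c+v*((z-c[2])/v[:,2])[:,None]
def cloud(i,d):
    h,w=d.shape;g=np.stack(np.meshgrid(np.arange(w),np.arange(h)),-1).reshape(-1,2)
    P=at_depth(i,g,d.ravel()).reshape(h,w,3);P[d==0]=np.nan;return P
E
python3 - <<'E'
from h import *
for n in("scene","top"):
    p,d,i=grab(n);cv2.imwrite(f"pics/{n}0.png",p);np.savez(f"{n}0.npz",p=p,d=d,**{k:np.array(i[k]) for k in("mtx","k1","R","t")})
    print(n,(d>0).mean(),-np.array(i["R"]).T@np.array(i["t"]))
print(r.sense()["tcp_pos"],r.sense()["ee_rot"])
E
```

```text
scene 0.9846683673469387 [1.27342434 0.53910614 0.93010302]
top 0.9959608843537415 [ 0.24497721 -0.00229768  1.58199823]
[ 0.17845795 -0.59842166  0.22157594] [[-9.58354777e-01 -2.85579610e-01 -6.39168993e-04]
 [-2.85580310e-01  9.58353059e-01  1.81694489e-03]
 [ 9.36671464e-05  1.92381189e-03 -9.99998145e-01]]
```

View pics/scene0.png

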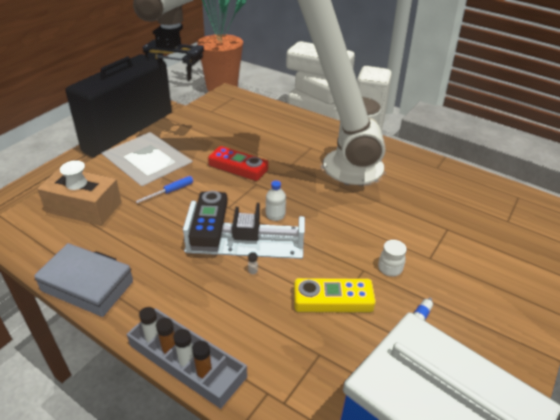

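View pics/top0.png

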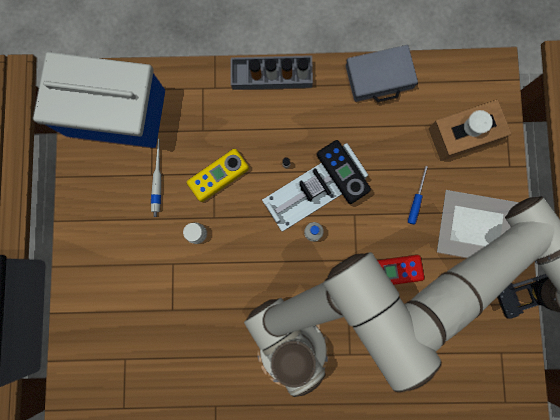

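The scene view shows the black meter at (208,218) in the clamp, the jaw at (247,222) and the end stop near (300,232). In the top view the meter is at (343,170), the jaw at (315,185) and the end stop at (280,210). The meter could be confused with the red one at top (400,270) or the yellow one at (218,175). Only the black one lies in the clamp. The bottle at top (314,231) and the vial at (287,161) flank the clamp.

```bash
python3 - <<'E'
from h import *
z=np.load("top0.npz");i=z;P=cloud(i,z["d"]);p=z["p"]
c=p[125:250,250:385];cv2.imwrite("pics/crop0.png",cv2.resize(c,None,fx=5.5,fy=4.6*5.5/4.6*0.85,interpolation=2))
v,u=np.mgrid[0:420,0:560];roi=(u>255)&(u<385)&(v>130)&(v<245)
hsv=cv2.cvtColor(p,cv2.COLOR_BGR2HSV)
# base: aluminium bright low saturated at 0.. 
m=roi&(P[...,2]>.004)&(P[...,2]<.10)&(hsv[...,1]<70)
# wall tops
for lo,hi in((.098,.13),(.08,.098),(.058,.08),(.03,.058)):
    k=roi&(P[...,2]>lo)&(P[...,2]<hi);n,l,s,cc=cv2.connectedComponentsWithStats(k.astype(np.uint8))
    for j in range(1,n):
        if s[j,4]>12:
            q=P[l==j];rc=cv2.minAreaRect(q[:,:2].astype(np.float32)*1000);print(lo,s[j],q.mean(0).round(3),q[:,2].max().round(3),np.round(rc[0]),np.round(rc[1]),round(rc[2],1))
k=(roi&(P[...,2]>.003)&(hsv[...,1]<60)&(hsv[...,2]>120)).astype(np.uint8)
n,l,s,cc=cv2.connectedComponentsWithStats(k)
for j in range(1,n):
    if s[j,4]>100:
        q=P[l==j];rc=cv2.minAreaRect(q[:,:2].astype(np.float32)*1000);print("al",s[j],np.round(rc[0]),np.round(rc[1]),round(rc[2],1))
E
```

```text
0.098 [299 180  13  20  77] [ 0.477 -0.046  0.11 ] 0.119 [477. -46.] [63. 10.] 30.2
0.098 [310 225   9  11  67] [ 0.356 -0.068  0.114] 0.122 [357. -68.] [23. 24.] 43.6
0.08 [ 316  140   56   63 1720] [ 0.538 -0.167  0.088] 0.098 [ 540. -171.] [191.  99.] 31.2
0.08 [313 168  18  26  81] [ 0.508 -0.095  0.084] 0.091 [506. -96.] [88. 10.] 30.8
0.08 [305 223  16  16 104] [ 0.356 -0.067  0.087] 0.098 [357. -68.] [43. 43.] 62.1
0.058 [343 145  23  34  63] [ 0.566 -0.198  0.074] 0.08 [ 567. -200.] [120.  14.] 32.7
0.058 [316 154  25  36  62] [ 0.538 -0.116  0.07 ] 0.08 [ 538. -117.] [129.   5.] 31.5
0.058 [282 158   8   7  34] [0.575 0.011 0.061] 0.067 [575.  11.] [19. 22.] 2.5
0.058 [304 170  26  27 262] [ 0.494 -0.076  0.075] 0.08 [492. -77.] [87. 51.] 38.7
0.058 [340 190  12  14  30] [ 0.457 -0.166  0.07 ] 0.08 [ 456. -168.] [49.  7.] 38.8
0.058 [266 203  14  19  97] [0.417 0.054 0.069] 0.078 [417.  55.] [63. 14.] 31.5
0.058 [304 222  19  19  97] [ 0.354 -0.067  0.073] 0.08 [358. -67.] [53. 53.] 43.5
0.03 [323 175  10   9  43] [ 0.519 -0.116  0.044] 0.057 [ 516. -118.] [21. 22.] 35.7
0.03 [274 188  31  26 193] [0.449 0.001 0.044] 0.058 [448.   2.] [ 26. 106.] 37.8
al [344 143  24  34 171] [ 569. -202.] [118.  15.] 31.5
al [314 163  18  19 130] [ 543. -106.] [67. 26.] 30.1
al [ 262  168   80   63 1847] [470. -36.] [122. 222.] 30.9
al [305 222  16  18 117] [356. -63.] [51. 43.] 12.5
```

View pics/crop0.png

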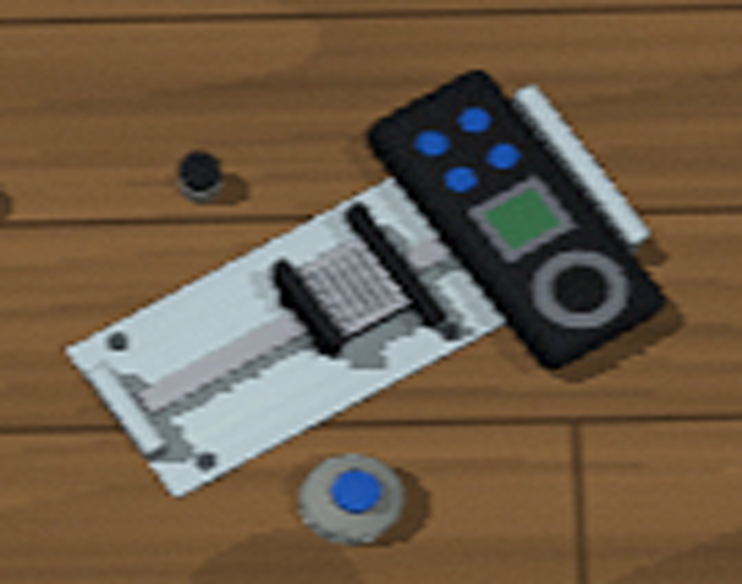

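The crop confirms it: jaw face near (400,265), ribbed plate near (350,285), push wall near (305,308) and end stop near (130,410). The face-to-wall distance measures 58 mm, as the description requires. So yaw is about 120.8°, the plate centre about (0.4915, -0.071), and the remaining travel about 105 mm.

Call:
play_rows(commands="0.52 0.885 0 0 0 0.6;0.52 0.885 0 0 0 0.6;0.52 0.885 0 0 0 0.6;0.52 0.885 0 0 0 0.6;0.52 0.885 0 0 0 0.6;0.52 0.885 0 0 0 0.6;0.52 0.885 0 0 0 0.6;0.52 0.885 0 0 0 0.6;0.52 0.885 0 0 0 0.6;0.52 0.885 0 0 0 0.6;0.52 0.885 0 0 0 0.6;0.52 0.885 0 0 0 0.6;0.52 0.885 0 0 0 0.6;0.52 0.885 0 0 0 0.6;0.52 0.885 0 0 0 0.6;0.52 0.885 0 0 0 0.6;0.52 0.885 0 0 0 0.6;0.52 0.885 0 0 0 0.6;0.52 0.885 0 0 0 0.6;0.52 0.885 0 0 0 0.6", grip=0)

```text
time_s: 2.1
tcp_pos: [0.4908, -0.0667, 0.2222]
ee_rot: [[0.499, -0.866, -0.001], [-0.866, -0.499, 0.0], [-0.0, 0.001, -1.0]]
wrist_force: [0.5, -1.2, 0.8]
gripper_width: 0.011
gripper_force: 0.0
```

Call:
play_rows(commands="0 0 0 0 0 0;0 0 0 0 0 0")

```text
time_s: 2.3
tcp_pos: [0.4903, -0.0675, 0.222]
ee_rot: [[0.496, -0.868, -0.002], [-0.868, -0.496, -0.0], [-0.001, 0.001, -1.0]]
wrist_force: [0.5, -0.2, -0.8]
gripper_width: 0.004
gripper_force: 0.0
```

```bash
python3 - <<'E'
from h import *
s=r.sense();t=np.array(s["tcp_pos"]);R=np.array(s["ee_rot"]);print(s["time_s"],t,R.round(3).tolist(),s["wrist_force"],s["gripper_width"])
p,d,i=grab("wrist");cv2.imwrite("pics/w1.png",p);P=cloud(i,d)
print(-np.array(i["R"]).T@np.array(i["t"]))
near=(np.hypot(P[...,0]-.49,P[...,1]+.07)<.13)
for lo,hi in((.105,.118),(.081,.087),(.075,.0805)):
    k=near&(P[...,2]>lo)&(P[...,2]<hi);n,l,st,cc=cv2.connectedComponentsWithStats(k.astype(np.uint8))
    for j in range(1,n):
        if st[j,4]>150:
            q=P[l==j];rc=cv2.minAreaRect(q[:,:2].astype(np.float32)*1000);print(lo,st[j],q.mean(0).round(4),np.round(rc[0],1),np.round(rc[1],1),round(rc[2],1))
E
```

```text
2.3 [ 0.49030741 -0.06749386  0.22197183] [[0.496, -0.868, -0.002], [-0.868, -0.496, -0.0], [-0.001, 0.001, -1.0]] [ 0.45178677 -0.16082847 -0.80001306] 0.0038894158493613567
[ 0.53308746 -0.14161503  0.38438895]
0.105 [245 225  73  14 898] [ 0.4782 -0.0504  0.1112] [477.5 -49.4] [62.8 10.9] 31.7
0.105 [392 259  24  26 356] [ 0.366  -0.0734  0.1131] [365.7 -72.3] [10.7 22.6] 1.5
0.081 [ 178   81  223   45 1362] [ 0.5232 -0.1336  0.0853] [ 521.2 -139.1] [188.5  34.8] 25.3
0.081 [ 229  155  102   13 1132] [ 0.5073 -0.0992  0.0841] [507.1 -98.9] [89.8 10.3] 31.0
0.081 [375 240  33  34 298] [ 0.3723 -0.0739  0.0839] [370.8 -72.6] [41.4 16.9] 87.4
0.075 [ 252  167   56   46 2330] [ 0.4925 -0.0748  0.0763] [492.5 -74. ] [51.1 43.9] 31.2
0.075 [370 234  37  40 307] [ 0.3754 -0.0749  0.0778] [373.1 -72.2] [47.8 20. ] 87.4
```

View pics/w1.png

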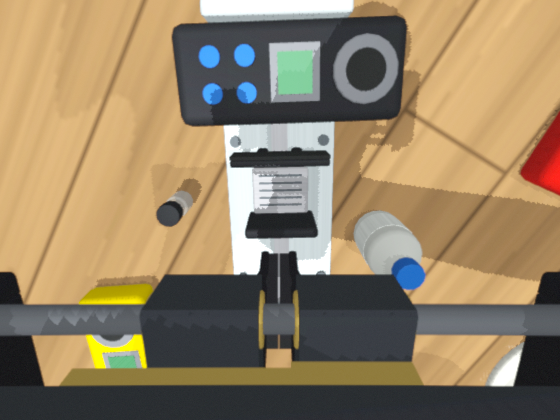

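The wrist view shows the plate at (280,190), the push wall at (281,225) and the face at (280,158). They agree with the top view to 3 mm, and the TCP sits 5 mm from the plate centre towards the wall. Descending now.

Call:
play_rows(commands="0 0 -0.9 0 0 0;0 0 -0.9 0 0 0;0 0 -0.9 0 0 0;0 0 -0.9 0 0 0;0 0 -0.8 0 0 0;0 0 0 0 0 0;0 0 0 0 0 0")

```text
time_s: 3.05
tcp_pos: [0.4906, -0.0687, 0.091]
ee_rot: [[0.495, -0.869, -0.0], [-0.869, -0.495, -0.001], [0.0, 0.0, -1.0]]
wrist_force: [0.5, 0.2, 0.4]
gripper_width: 0.011
gripper_force: 0.0
```

Call:
play_rows(commands="0 0 -0.2 0 0 0;0 0 -0.2 0 0 0;0 0 -0.2 0 0 0;0 0 0 0 0 0;0 0 0 0 0 0")

```text
time_s: 3.55
tcp_pos: [0.4912, -0.0679, 0.073]
ee_rot: [[0.496, -0.868, 0.001], [-0.868, -0.496, -0.0], [0.001, -0.001, -1.0]]
wrist_force: [1.5, -0.8, 2.8]
gripper_width: 0.0
gripper_force: 1.4
```

Call:
play_rows(commands="0 0 -0.1 0 0 0;0 0 -0.1 0 0 0;0 0 0 0 0 0;0 0 0 0 0 0")

```text
time_s: 3.95
tcp_pos: [0.4911, -0.0679, 0.0668]
ee_rot: [[0.496, -0.868, 0.001], [-0.868, -0.496, -0.0], [0.001, -0.001, -1.0]]
wrist_force: [0.9, -0.6, 4.6]
gripper_width: 0.008
gripper_force: 2.0
```

Call:
play_rows(commands="-0.17 0.286 0 0 0 0;-0.17 0.286 0 0 0 0;-0.17 0.286 0 0 0 0;-0.17 0.286 0 0 0 0;-0.17 0.286 0 0 0 0;-0.17 0.286 0 0 0 0;-0.17 0.286 0 0 0 0;-0.17 0.286 0 0 0 0;-0.17 0.286 0 0 0 0;0 0 0 0 0 0")

```text
time_s: 4.95
tcp_pos: [0.444, 0.0106, 0.0665]
ee_rot: [[0.497, -0.868, -0.0], [-0.868, -0.497, 0.001], [-0.001, -0.0, -1.0]]
wrist_force: [1.5, 2.5, 4.3]
gripper_width: 0.005
gripper_force: 2.3
```

Call:
play_rows(commands="-0.086 0.143 0 0 0 0;-0.086 0.143 0 0 0 0;-0.086 0.143 0 0 0 0;0 0 0 0 0 0")

```text
time_s: 5.35
tcp_pos: [0.4367, 0.0227, 0.0665]
ee_rot: [[0.496, -0.868, -0.0], [-0.868, -0.496, 0.0], [-0.0, -0.0, -1.0]]
wrist_force: [1.2, 2.0, 4.1]
gripper_width: 0.006
gripper_force: 2.3
```

```bash
cat > m.py <<'E'
from h import *
s=r.sense();print(s["time_s"],s["tcp_pos"],s["wrist_force"])
p,d,i=grab("wrist");P=cloud(i,d)
u=np.array([-.515,.857]);w=(P[...,:2]-[.492,-.0727])@u;y=(P[...,:2]-[.492,-.0727])@[-.857,-.515]
for lo,hi,h in((.081,.087,45),(.108,.116,32),(.067,.073,32)):
    k=(abs(y)<h)&(P[...,2]>lo)&(P[...,2]<hi)&(w>-40)&(w<.2)
    n,l,st,cc=cv2.connectedComponentsWithStats(k.astype(np.uint8))
    for j in range(1,n):
        if st[j,4]>60:q=w[l==j];print(lo,st[j],"along",np.percentile(q,[3,50,97]).round(4),"y",np.percentile(y[l==j],[2,98]).round(3))
E
python3 m.py
```

```text
5.35 [0.4366872  0.02268256 0.06650191] [1.1858774  1.97332705 4.10171684]
0.081 [ 485  154   75   93 1951] along [0.0502 0.0635 0.0892] y [0.094 0.117]
0.081 [ 182  202  201   26 4262] along [0.0688 0.0731 0.0781] y [-0.042  0.043]
0.081 [259 262  40  11 231] along [0.0979 0.0994 0.1003] y [-0.01   0.007]
0.108 [551 208   9  41 225] along [0.0663 0.0724 0.0793] y [0.101 0.106]
0.108 [265 293  13  10  97] along [0.0977 0.0996 0.1004] y [-0.007 -0.002]
0.108 [280 293  13  10  94] along [0.0982 0.0997 0.1003] y [-0.001  0.004]
0.108 [266 334  12  15  65] along [0.1122 0.1147 0.1189] y [-0.007 -0.003]
0.108 [281 334  11  15  75] along [0.1123 0.1158 0.1193] y [-0.001  0.003]
0.108 [266 350  26  17 397] along [0.1262 0.1279 0.1309] y [-0.008  0.003]
0.067 [ 456  136  104  112 1241] along [0.0433 0.0581 0.0916] y [0.088 0.121]
0.067 [188 195 187   8 606] along [0.0686 0.069  0.0692] y [-0.043  0.043]
0.067 [255 249  43  11 201] along [0.0977 0.0994 0.1005] y [-0.013  0.008]
```

The jaw has moved 102 mm and is still travelling freely, so I'm pushing on until the force rises.

Call:
play_rows(commands="-0.05 0.084 0 0 0 0;-0.05 0.084 0 0 0 0;-0.05 0.084 0 0 0 0;0 0 0 0 0 0;0 0 0 0 0 0")

```text
time_s: 5.9
tcp_pos: [0.4324, 0.0279, 0.0663]
ee_rot: [[0.497, -0.868, -0.001], [-0.868, -0.497, -0.003], [0.002, 0.002, -1.0]]
wrist_force: [8.8, -11.1, 1.5]
gripper_width: 0.002
gripper_force: 9.4
```

```bash
python3 m.py | grep -E "^[0-9.]+ \[(1[78]|[0-9]\.)|^5"
```

```text
5.9 [0.4323573  0.02790494 0.06633591] [  8.82759484 -11.12043157   1.45996302]
0.067 [185 182 189   7 550] along [0.069  0.0693 0.0696] y [-0.043  0.043]
```

Call:
play_rows(commands="0.03 -0.05 0 0 0 0;0 0 0 0 0 0")

```text
time_s: 6.15
tcp_pos: [0.4324, 0.0277, 0.0662]
ee_rot: [[0.495, -0.869, -0.002], [-0.869, -0.495, -0.001], [-0.0, 0.002, -1.0]]
wrist_force: [2.1, -2.0, 3.6]
gripper_width: 0.003
gripper_force: 3.5
```

The push has eased to about 3 N, still towards the stop. Lifting straight up.

Call:
play_rows(commands="0 0 0.15 0 0 0;0 0 0.15 0 0 0;0 0 0.15 0 0 0;0 0 0.3 0 0 0;0 0 0.5 0 0 0;0 0 0.9 0 0 0;0 0 0.9 0 0 0;0 0 0.9 0 0 0;0 0 0.9 0 0 0;0 0 0 0 0 0;0 0 0 0 0 0")

```text
time_s: 7.25
tcp_pos: [0.4323, 0.0286, 0.2118]
ee_rot: [[0.496, -0.868, -0.001], [-0.868, -0.496, 0.001], [-0.002, 0.0, -1.0]]
wrist_force: [-0.1, 0.5, -0.1]
gripper_width: 0.004
gripper_force: 0.0
```

```bash
python3 - <<'E'
from h import *
s=r.sense();print(s["time_s"],s["tcp_pos"],s["wrist_force"])
p,d,i=grab("wrist");cv2.imwrite("pics/w2.png",p);P=cloud(i,d)
u=np.array([-.515,.857]);q=P[...,:2]-[.492,-.0727];w=q@u;y=q@[-.857,-.515]
for lo,hi in((.081,.087),(.107,.116),(.058,.0805)):
    k=(abs(y)<.046)&(P[...,2]>lo)&(P[...,2]<hi)&(w>.04)&(w<.19)
    n,l,st,cc=cv2.connectedComponentsWithStats(k.astype(np.uint8))
    for j in range(1,n):
        if st[j,4]>100:print(lo,st[j],"along",np.percentile(w[l==j],[3,50,97]).round(4),"y",np.percentile(y[l==j],[2,98]).round(3),"z",np.median(P[l==j][:,2]).round(4))
E
```

```text
7.25 [0.43230914 0.02858422 0.21184559] [-0.11434837  0.48036308 -0.12195965]
0.081 [ 227  147  105   14 1241] along [0.0694 0.0739 0.0788] y [-0.042  0.043] z 0.0841
0.081 [246 212  70   4 138] along [0.127  0.1273 0.1279] y [-0.029  0.03 ] z 0.0839
0.107 [243 221  76  14 908] along [0.1272 0.1308 0.1361] y [-0.029  0.03 ] z 0.1118
0.058 [227 144 104   6 313] along [0.0692 0.0694 0.0695] y [-0.043  0.044] z 0.0696
0.058 [ 246  160   69   55 3026] along [0.0822 0.1042 0.1275] y [-0.025  0.026] z 0.0766
```

View pics/w2.png

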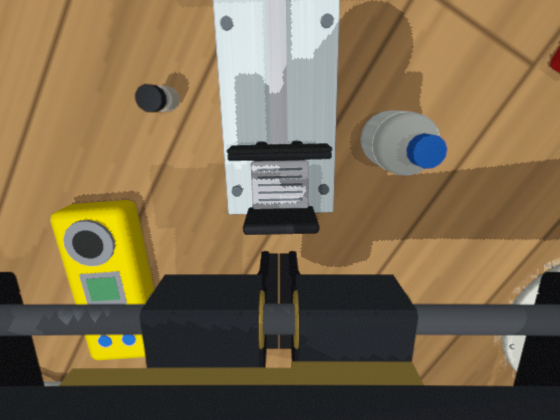

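The wrist view shows the plate sprung up (z 77 mm at (280,185)), the face at (280,152) and the wall at (281,220) by the base's end. One check from the other cameras, for the gap to the stop and the meter.

```bash
python3 - <<'E'
from h import *
a=[]
for n in("scene","top"):
    p,d,i=grab(n)
    if n=="scene":c=p[175:275,170:320];a=cv2.resize(c,None,fx=5,fy=5,interpolation=2);cv2.imwrite("pics/s3.png",a)
    P=cloud(i,d);q=P[...,:2]-[.492,-.0727];u=np.array([-.515,.857]);w=q@u;y=q@[-.857,-.515]
    for nm,lo,hi in(("wall",.102,.116),("stop",.06,.074)):
        k=(abs(y)<.031)&(P[...,2]>lo)&(P[...,2]<hi)&(w>.12)&(w<.17);
        if k.sum()>5:print(n,nm,k.sum(),np.percentile(w[k],[3,50,97]).round(4))
    k0=np.load(n+"0.npz");P0=cloud(k0,k0["d"])
    for Q in(P0,P):
        k=(Q[...,2]>.086)&(Q[...,2]<.097)&(np.hypot(Q[...,0]-.54,Q[...,1]+.17)<.12)&((Q[...,:2]-[.492,-.0727])@u<-.04)
        print(n,"meter",k.sum(),Q[k].mean(0).round(4))
E
```

```text
scene wall 63 [0.1292 0.1342 0.1381]
scene stop 109 [0.1241 0.1447 0.1528]
scene meter 1135 [ 0.5417 -0.1595  0.0895]
scene meter 1133 [ 0.542  -0.1604  0.0897]
top stop 36 [0.1238 0.1519 0.1545]
top meter 1108 [ 0.5328 -0.1665  0.0901]
top meter 1092 [ 0.5349 -0.165   0.0899]
```

View pics/s3.png

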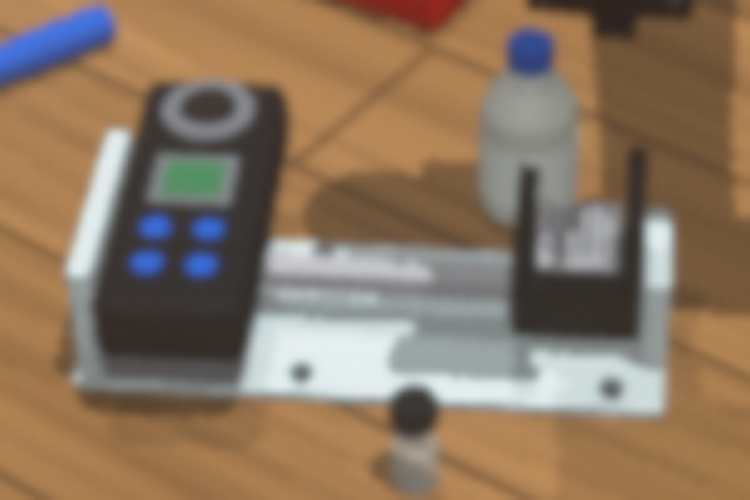

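The scene crop shows the jaw flush against the end stop at (645,280), the plate up at (580,240), and the meter, bottle and vial where they were. Handing in.

```bash
python3 -c "
from station import r
print(r.finish_job())"
```

```text
the job is handed in; nothing more can be done
None
```

The jaw was pushed home against the end stop, the release plate sprang back up, the meter, bottle and vial stayed in place, and the job was handed in after about 7.5 s of robot time; no verdict came back.

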